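# Paint pots to the bench rack in reverse order

## Task

Move the four paint pots from the brown wooden swatch tray into the pockets of the grey bench rack, one per pocket, in reverse order: the pot that starts nearest the tray's blue end goes into the pocket farthest from the rack's blue end, and so on along the row, so that the one that starts farthest from the tray's blue end stands next to the rack's blue end. Keep the pots upright and set them down rather than dropping them, so that each stands flat on its pocket's floor.

Things in the scene. Friction and masses are not known exactly. Their poses are not given: they have to be found in the camera images.
- pot_red: small round paint pot with a red screw lid, clear body with red paint inside; 38 mm diameter, 62 mm tall, smooth, 60 to 130 g; origin at the centre of its underside, z up. It starts upright on the red swatch tile.
- pot_yellow: small round paint pot with a yellow screw lid, clear body with yellow paint inside; 38 mm diameter, 62 mm tall, smooth, 60 to 130 g; origin at the centre of its underside, z up. It starts upright on the yellow swatch tile.
- pot_green: small round paint pot with a green screw lid, clear body with green paint inside; 38 mm diameter, 62 mm tall, smooth, 60 to 130 g; origin at the centre of its underside, z up. It starts upright on the green swatch tile.
- pot_white: small round paint pot with a white screw lid, clear body with white paint inside; 38 mm diameter, 62 mm tall, smooth, 60 to 130 g; origin at the centre of its underside, z up. It starts upright on the white swatch tile.
- swatch_red: flat red swatch tile under the red pot in the tray, 54 mm along the row x 66 mm across x 4 mm thick, fixed; marks where the red pot stood at the start. Origin at the centre of its underside, 12 mm above the table (the pot underside starts 16 mm above the table); x runs along the row of tiles (spacing 60 mm), y across it.
- swatch_yellow: flat yellow swatch tile under the yellow pot in the tray, 54 mm along the row x 66 mm across x 4 mm thick, fixed; marks where the yellow pot stood at the start. Origin at the centre of its underside, 12 mm above the table (the pot underside starts 16 mm above the table); x runs along the row of tiles (spacing 60 mm), y across it.
- swatch_green: flat green swatch tile under the green pot in the tray, 54 mm along the row x 66 mm across x 4 mm thick, fixed; marks where the green pot stood at the start. Origin at the centre of its underside, 12 mm above the table (the pot underside starts 16 mm above the table); x runs along the row of tiles (spacing 60 mm), y across it.
- swatch_white: flat white swatch tile under the white pot in the tray, 54 mm along the row x 66 mm across x 4 mm thick, fixed; marks where the white pot stood at the start. Origin at the centre of its underside, 12 mm above the table (the pot underside starts 16 mm above the table); x runs along the row of tiles (spacing 60 mm), y across it.
- tray_blue_end: blue end stop of the brown wooden swatch tray, 25 mm along the row x 70 mm across x 30 mm tall, fixed, its top 42 mm above the table; origin at the centre of its underside. It may be at either end of the tray; the other stop is plain wood of the same size. Nearest tile centre is 50 mm away, then 110, 170 and 230 mm.
- rack: grey-painted wooden bench rack, fixed, four open pockets in a row along its x axis. Origin at table height, midway along the pockets; pocket centres at x = -90, -30, 30, 90 mm, y = 0. Pockets 55 mm (x) by 60 mm (y), floor 6 mm and rim 22 mm above the table, walls 5 mm. Blue end block (25 x 70 mm, 34 mm tall) at its -x end, centred at x = -135 mm.
Mind the look-alikes: they are no part of the job. Several things have the shape of the pot_red; the one meant has the colours described above. Of the things shaped like the pot_yellow, the yellow one is meant.

How it is judged:
By the outcome, as a careful person would: the job done as asked, in the order asked, and still so for the second after the job is handed in, with the robot touching nothing.
It also fails if it takes over 93 s, if anything falls off the work surface, if the arm or the gripper's body presses on something with over 40 N, if the wrist force passes 120 N, or if a joint passes its speed limit or range.

## Robot

A 7-joint arm with a two-finger parallel gripper is mounted at the origin on the work surface. World frame = base frame: x ahead of the robot, y to its left, z up, the work surface at z = 0. Lengths are in mm, angles in rad, forces in N, time in s.
With the tool pointing down it reaches from about 350 to 900 mm from the base axis. Payload 19.9 kg.
Tool frame: the origin (TCP) lies on the mounting face of the last link; the fingertips stand 173 mm ahead of it and the grasp point (between the pads) lies 155 mm ahead of it; z points along the fingers, y is the line along which they close (so a half turn about z gives the same grasp; the last joint's range is limited). The gripper opens to 85 mm and grips with 20 to 120 N. Pads are 22 mm wide; open, the fingers measure 114 mm over their backs; the gripper's body (76 mm by 85 mm) begins 54 mm behind the grasp point. The pads swing forward as they close: fully open they stand 13 mm farther back than shut.
Start: joints at [1.188, 0.417, -0.01, 1.614, 0.005, 1.111, -0.053], TCP at [209.495, -588.838, 404.66] pointing down, gripper open.
Joint ranges: [-2.81, 2.81], [-0.39, 2.02], [-1.27, 1.25], [0.06, 2.57], [-1.19, 4.33], [0.19, 2], [-2.82, 2.82]. Speed limits (rad/s): [1.89, 1.89, 2.39, 2.39, 3.01, 3.01, 3.01].

## Interface

Orientations are given as a unit quaternion [x, y, z, w].
In Python, from workcell import env, cams gives the robot as it stands. The module is installed in compiled form; this text tells all that it offers.
- The arm moves only by the shell command python3 -m crank 'ROWS' [FORCE]. ROWS is text: rows parted by semicolons, each of 7 numbers parted by spaces: the turn, a rotation vector about the tool's x, y, z in degrees, then the shift along the tool's x, y, z in cm, then the finger opening in cm, from 0 to 8.54. In form: rx ry rz dx dy dz jaw; .... A call has 1 to 10 rows; each row is the pose to reach, as a shift and turn from the pose commanded when the call began, along the tool's axes at that moment; what a row does not reach only later rows make up. A row lasts 1/12 s, in which the tool goes at most 41.7 mm and 7.16 degrees, less where a joint would pass 70% of its speed; a pose out of reach is approached as far as the arm can. A call with a gripper value outside its range is refused whole. The fingers move at their own pace and stop on an object; FORCE is the grip in N (left out, the last holds). Time passes only in rows, so rows that repeat a pose let the fingers close. It gives the time, the measured TCP pose, the force, the opening and the grip force at its end, in the units of the state.
- env.read_state(): the state, without advancing time (a new reading comes with each control period).
- cams.grab_frame(name): name is "scene" or "top" or "wrist"; returns the picture (480x640x3 uint8, red, green, blue); there is no depth.
- cams.calibration(name): a dict with "K" (3x3 intrinsics, pixels), "R" (3x3) and "t" (3): a world point X has camera coordinates R X + t; the wrist camera has in their place "mount" (4x4, takes a point from camera to tool coordinates, whose origin is the TCP and whose axes are the flange's). Camera axes: x right, y down, z forward; pixel columns grow to the right and rows downward; lengths in mm; the calibration is good to about 2 mm. The wrist camera is an equidistant fisheye: a pixel r from the principal point sees the ray r / f radians off the axis. A picture is of the moment at which its call begins: read the wrist's pose just before it. calibration takes no time and is no camera call.
- env.sign_off(): hands the job in; it is judged then, once.
The state is a dict: "clock": time; "joints": joint angles; "dq": joint speeds; "effort": joint torques, N m; "tcp_pos": TCP position; "ee_rot": TCP orientation; "wrist_force": force on the tool from outside, world axes, zero at the start; "moment": the same for the moment, N m; "gripper_width": opening from 0.0 (shut) to 1.0 (fully open); "gripper_force": force on a finger pad.
Only numpy, scipy, OpenCV 4.12 (cv2) and the standard library are available. Lean on these libraries where they do the work, as an engineer would, in place of code of your own. Each camera call takes 0.05 s, during which the arm holds its last target. There are 200 camera calls.

## Working session

There is one attempt and no reset: what is moved stays moved. The work goes in short steps, Python scripts to look and compute and a shell command to move; the robot and the scene stay as the last step left them, time stands still between calls to the robot, and variables do not carry over. Pictures are saved under pics/ and viewed, at most 14 in all, crops included, and the job is handed in when it is done.

```bash
mkdir -p pics; python3 - <<'E'
from workcell import env,cams
import cv2
s=env.read_state(); print(s)
for n in("top","scene"):
    im=cams.grab_frame(n); cv2.imwrite(f"pics/{n}0.png",im[:,:,::-1])
    c=cams.calibration(n); print(n,c)
print(cams.calibration("wrist"))
E
```

```text
{'clock': 0.0, 'joints': array([ 1.18750055,  0.41797419, -0.010292  ,  1.61417411,  0.00467697,
        1.11066835, -0.05301702]), 'dq': array([-3.47826646e-04,  6.31380333e-04,  1.86506871e-03, -3.35444908e-04,
        3.74171342e-06,  1.16575396e-04,  1.06619399e-03]), 'effort': array([ 1.33347266e-04, -8.64431691e+01,  6.78879116e-01, -4.34899306e+01,
        1.91373588e-02,  7.41251337e-03,  1.24036274e-04]), 'tcp_pos': array([ 209.44542678, -588.72177592,  404.06006777]), 'ee_rot': array([ 9.85434756e-01,  1.70052877e-01, -1.38334690e-04, -5.83867620e-04]), 'wrist_force': array([ 0.48011408, -0.16030704, -1.28453665]), 'moment': array([-0.04010082, -0.02782691, -0.03484678]), 'gripper_force': 0.0, 'gripper_width': 1.0052907912240112}
top {'K': array([[599.55996955,   0.        , 316.4648829 ],
       [  0.        , 599.55996955, 245.05712272],
       [  0.        ,   0.        ,   1.        ]]), 'R': array([[ 1.30167754e-02, -9.99910877e-01,  2.96670976e-03],
       [-9.80799753e-01, -1.33452437e-02, -1.94560397e-01],
       [ 1.94582649e-01, -3.77199217e-04, -9.80886054e-01]])
[... 249 characters left out ...]
787,  0.93725223, -0.00555165],
       [ 0.70932104, -0.26769208, -0.65207715],
       [-0.61264689,  0.22338132, -0.75813229]]), 't': array([-178.36427112, -361.25543167, 1274.55814175])}
{'K': array([[371.64829954,   0.        , 320.26195449],
       [  0.        , 371.64829954, 235.09924278],
       [  0.        ,   0.        ,   1.        ]]), 'mount': array([[ 3.08497772e-04, -9.44426008e-01, -3.28723928e-01,
         8.57173124e+01],
       [ 9.99999734e-01,  5.08473953e-04, -5.22378567e-04,
         3.23411203e-01],
       [ 6.60495459e-04, -3.28723680e-01,  9.44425914e-01,
         3.11238805e+01],
       [ 0.00000000e+00,  0.00000000e+00,  0.00000000e+00,
         1.00000000e+00]])}
```

View pics/top0.png

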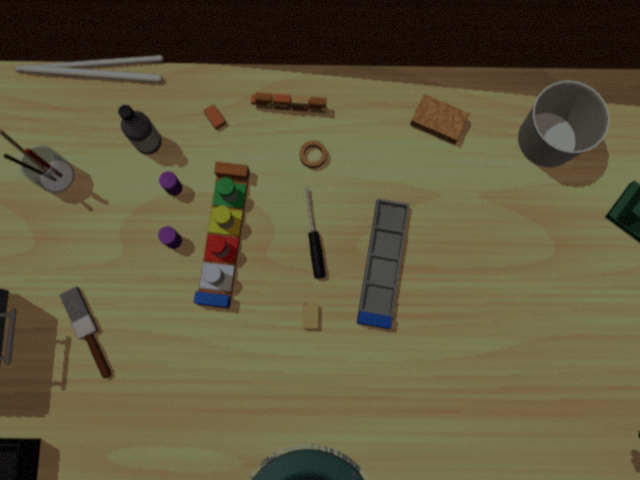

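View pics/scene0.png

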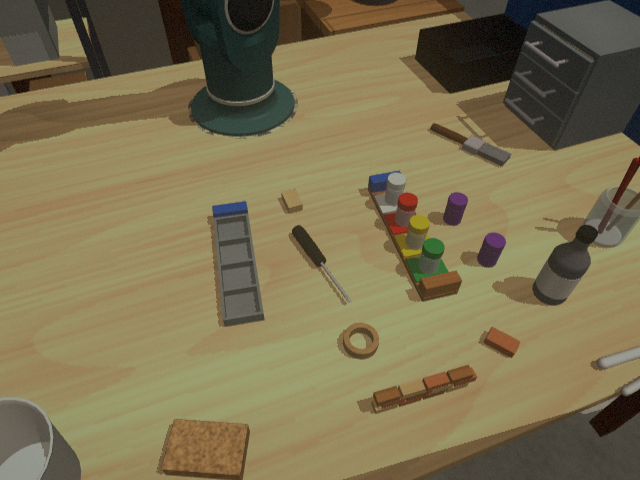

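The tray's blue end is at (212,299), with white, red, yellow and green following up to (226,187). The rack's blue end is at (375,320). The look-alikes are the purple pots at (171,183) and (170,238) in top and the bottle at (140,130). None of them is red, yellow, green or white. I'll check this in a close crop.

```bash
python3 - <<'E'
import cv2,numpy as np
a=cv2.imread("pics/top0.png")
L=cv2.resize(a[155:315,150:260],None,fx=3.6,fy=3.6,interpolation=2)
R=cv2.resize(a[190:335,345:425],None,fx=3.6,fy=3.6,interpolation=2)
R=cv2.copyMakeBorder(R,0,L.shape[0]-R.shape[0],0,0,0)
o=np.hstack([L,R]); o=np.clip(o.astype(float)*1.8,0,255).astype(np.uint8)
print(o.shape); cv2.imwrite("pics/crop0.png",o)
E
```

```text
(576, 684, 3)
```

View pics/crop0.png

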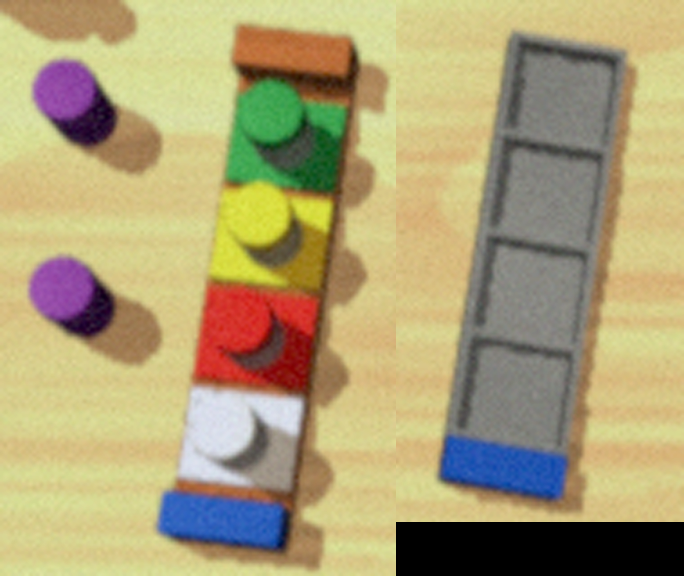

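```bash
cat > h.py <<'E'
import numpy as np
from workcell import env,cams
def p2w(n,u,v,z):
    c=cams.calibration(n); d=c["R"].T@np.linalg.inv(c["K"])@[u,v,1]; o=-c["R"].T@c["t"]
    return (o+d*(z-o[2])/d[2])
def L(x,y,z): return p2w("top",150+(x+.5)/3.6-.5,155+(y+.5)/3.6-.5,z)
def R(x,y,z): return p2w("top",345+(x-396+.5)/3.6-.5,190+(y+.5)/3.6-.5,z)
def rel(xyz,yaw=None):
    "tool-frame shift (cm) from the present pose to grasp point at xyz, plus turn"
    from scipy.spatial.transform import Rotation as Ro
    s=env.read_state(); q=Ro.from_quat(s["ee_rot"]).as_matrix()
    return q.T@(np.array(xyz)+[0,0,155]-s["tcp_pos"])/10
E
python3 - <<'E'
from h import *
np.set_printoptions(precision=1,suppress=True)
lid=np.array([L(x,y,78) for x,y in[(273,112),(261,216),(244,320),(225,428)]])
print(lid); print(np.linalg.norm(np.diff(lid[:,:2],axis=0),axis=1), np.degrees(np.arctan2(*(lid[0]-lid[3])[[1,0]])))
for n,pts,z in[("tile corners G",[(240,100),(349,107),(338,192),(226,182)],16),("Wtile",[(193,384),(306,396),(293,494),(178,482)],16)]:
    w=np.array([L(*p,z) for p in pts]); print(n,w[:,:2],w.mean(0))
print(np.array([L(*p,42) for p in[(163,490),(288,503),(285,548),(159,533)]]))
far=np.array([R(*p,22) for p in[(513,33),(626,50)]]); blk=np.array([R(*p,34) for p in[(444,436),(570,455),(562,499),(440,480)]])
print(far,blk)
ends=far.mean(0)[:2]; b=blk[:2].mean(0)[:2]
print("len",np.linalg.norm(ends-b),np.linalg.norm(far[0]-far[1]))
# rack fit
mod=np.array([[122.5,35],[122.5,-35],[-122.5,35],[-122.5,-35],[-147.5,-35],[-147.5,35]])
W=np.vstack([far,blk])[:,:2]
mc,wc=mod.mean(0),W.mean(0); A=(mod-mc);B=(W-wc)
th=np.arctan2((A[:,0]*B[:,1]-A[:,1]*B[:,0]).sum(),(A*B).sum())
Q=np.array([[np.cos(th),-np.sin(th)],[np.sin(th),np.cos(th)]]); t=wc-Q@mc
print("rack",np.degrees(th),t,"res",(mod@Q.T+t-W).round(1))
for x in(-90,-30,30,90): print(x,Q@[x,0]+t)
E
```

```text
[[660.  178.7  78. ]
 [598.9 182.9  78. ]
 [538.8 189.7  78. ]
 [477.7 197.5  78. ]]
[61.3 60.4 61.6] -5.897966988675863
tile corners G [[685.9 208.7]
 [682.5 143. ]
 [629.7 147.7]
 [634.9 214.7]] [658.3 178.5  16. ]
Wtile [[512.6 228.3]
 [506.3 161.9]
 [448.7 167.1]
 [454.8 234.1]] [480.6 197.9  16. ]
[[447.  237.3  42. ]
 [440.5 166.1  42. ]
 [415.  166.7  42. ]
 [422.6 238.3  42. ]]
[[ 652.3 -138.5   22. ]
 [ 642.8 -205.6   22. ]] [[ 411.3  -96.5   34. ]
 [ 401.5 -168.    34. ]
 [ 376.7 -163.1   34. ]
 [ 386.5  -94.2   34. ]]
len 244.40978406477228 67.79238845883793
rack -9.214232344243706 [ 527.1 -152.2] res [[ 1.2  1.3]
 [-0.4 -0.7]
 [ 0.4 -1.6]
 [-1.   0.8]
 [-0.8  0. ]
 [ 0.6  0.2]]
-90 [ 438.2 -137.8]
-30 [ 497.4 -147.4]
30 [ 556.7 -157. ]
90 [ 615.9 -166.6]
```

```bash
cat >> h.py <<'E'
from scipy.spatial.transform import Rotation as Ro
def plan(*wps,start=None):
    "waypoints (x,y,tcp z,yaw of tool x deg): print turn and shift from the present pose"
    s=env.read_state(); q=Ro.from_quat(s["ee_rot"]).as_matrix(); p=s["tcp_pos"]
    print("t",round(s["clock"],2),p.round(1),"F",s["wrist_force"].round(1),"w",round(s["gripper_width"],3),s["gripper_force"])
    for x,y,z,yaw in wps:
        c,n=np.cos(np.radians(yaw)),np.sin(np.radians(yaw))
        T=np.array([[c,n,0],[n,-c,0],[0,0,-1.]])
        print("rv",np.degrees(Ro.from_matrix(q.T@T).as_rotvec()).round(2),"d",(q.T@(np.array([x,y,z])-p)/10).round(2))
E
python3 -c "
from h import *
plan((450,-250,400,-5.9),(479.4,196.5,300,-5.9))"
```

```text
t 0.1 [ 209.4 -588.7  404.1] F [-1.  -0.8 -0. ] w 0.998 0.0
rv [-6.000e-02  2.000e-02  2.549e+01] d [ 34.02 -23.85   0.44]
rv [-6.000e-02  2.000e-02  2.549e+01] d [ 51.76 -64.92  10.48]
```

```bash
python3 -m crank '0 0 7 4 -3 0 7; 0 0 14 8 -6 0 7; 0 0 21 12 -9 0 7; 0 0 25.5 16 -12 0 7; 0 0 25.5 20 -15 0 7; 0 0 25.5 24 -18 0 7; 0 0 25.5 28 -21 0 7; 0 0 25.5 31 -24 0 7; 0 0 25.5 34 -27 0 7; 0 0 25.5 37 -30 0 7' 30
python3 -c "
from h import *
plan((479.4,196.5,300,-5.9))"
```

```text
clock: 0.93
tcp_pos: [428.4, -238.0, 404.6]
ee_rot: [0.999, -0.052, -0.0, 0.0]
wrist_force: [0.8, -0.7, 0.2]
gripper_width: 0.817
gripper_force: 0.0
t 0.93 [ 428.4 -238.   404.6] F [ 0.8 -0.7  0.2] w 0.817 0.0
rv [ 0.    0.01 -0.01] d [  0.6  -43.75  10.46]
```

```bash
python3 -m crank '0 0 0 0.6 -43.7 6 7; 0 0 0 0.6 -43.7 6 7; 0 0 0 0.6 -43.7 6 7; 0 0 0 0.6 -43.7 8 7; 0 0 0 0.6 -43.7 10.4 7; 0 0 0 0.6 -43.7 10.4 7; 0 0 0 0.6 -43.7 10.4 7; 0 0 0 0.6 -43.7 10.4 7; 0 0 0 0.6 -43.7 10.4 7; 0 0 0 0.6 -43.7 10.4 7'
python3 -c "
from h import *
plan((479.4,196.5,300,-5.9))"
```

```text
clock: 1.77
tcp_pos: [474.8, 164.0, 309.4]
ee_rot: [0.999, -0.052, -0.0, -0.0]
wrist_force: [0.9, -0.9, 0.2]
gripper_width: 0.818
gripper_force: 0.0
t 1.77 [474.8 164.  309.4] F [ 0.9 -0.9  0.2] w 0.818 0.0
rv [-0.    0.01 -0.04] d [ 0.12 -3.28  0.94]
```

```bash
python3 -m crank '0 0 0 0 -1.6 0.5 7; 0 0 0 0 -1.6 0.5 7; 0 0 0 0 -1.6 0.5 7'
python3 - <<'E'
from h import *
import cv2
plan((479.4,196.5,300,-5.9))
cv2.imwrite("pics/w1.png",cams.grab_frame("wrist")[:,:,::-1])
s=env.read_state(); Q=Ro.from_quat(s["ee_rot"]).as_matrix(); c=cams.calibration("wrist")
M=np.linalg.inv(c["mount"]); K=c["K"]
for P in [(479.4,196.5,78),(539,190.3,78),(598.7,184.1,78),(658.4,177.9,78)]:
    X=M[:3,:3]@(Q.T@(np.array(P)-s["tcp_pos"]))+M[:3,3]
    th=np.arctan2(np.hypot(X[0],X[1]),X[2]); r=th*K[0,0]; print(K[:2,2]+r*X[:2]/np.hypot(X[0],X[1]))
E
```

```text
clock: 2.02
tcp_pos: [476.5, 178.7, 304.4]
ee_rot: [0.999, -0.051, -0.001, 0.0]
wrist_force: [0.8, -1.1, 1.1]
gripper_width: 0.819
gripper_force: 0.0
t 2.02 [476.5 178.7 304.4] F [ 0.8 -1.1  1.1] w 0.819 0.0
rv [0.01 0.08 0.09] d [ 0.11 -1.8   0.44]
[287.22525767 262.48560243]
[284.416607   157.80791179]
[283.42682108  45.04626321]
[284.5292365  -57.03911664]
```

View pics/w1.png

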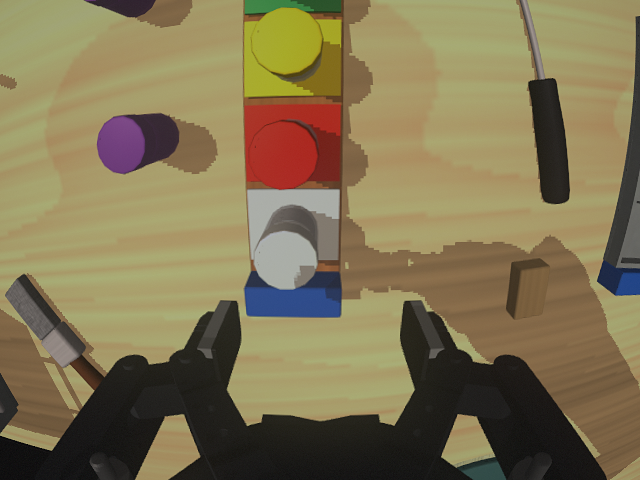

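The wrist view shows white at (287,260), red at (283,154) and yellow at (287,42). All are within a few pixels of where my positions predict, so I'll go down on white.

```bash
python3 -m crank '0 0 0 0.1 -1.8 0.4 7; 0 0 0 0.1 -1.8 0.4 7; 0 0 0 0.1 -1.8 3.4 7; 0 0 0 0.1 -1.8 6.5 7; 0 0 0 0.1 -1.8 9.2 7; 0 0 0 0.1 -1.8 9.2 7; 0 0 0 0.1 -1.8 9.2 7'
python3 - <<'E'
from h import *
import cv2
plan((479.4,196.5,212,-5.9))
cv2.imwrite("pics/w2.png",cams.grab_frame("wrist")[:,:,::-1])
E
```

```text
clock: 2.65
tcp_pos: [479.6, 194.9, 213.0]
ee_rot: [0.999, -0.052, -0.001, 0.0]
wrist_force: [-0.5, 0.0, 1.1]
gripper_width: 0.821
gripper_force: 0.0
t 2.65 [479.6 194.9 213. ] F [-0.5  0.   1.1] w 0.821 0.0
rv [ 0.06  0.1  -0.07] d [-0.04 -0.16  0.1 ]
```

View pics/w2.png

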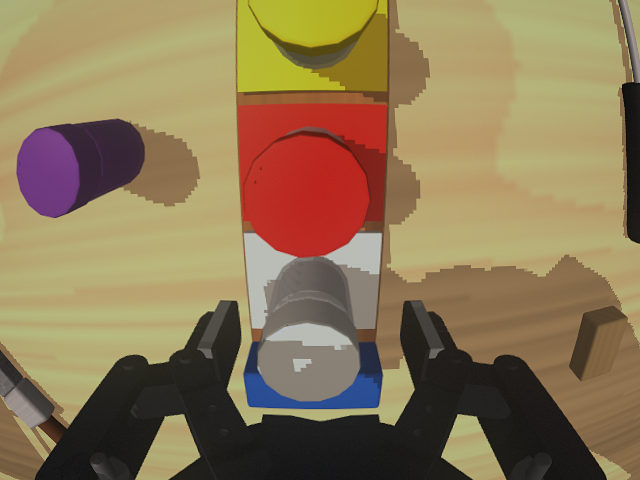

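```bash
python3 -m crank '0 0 0 0 -0.25 0.1 6; 0 0 0 0 -0.25 0.1 5; 0 0 0 0 -0.25 0.1 3; 0 0 0 0 -0.25 0.1 3; 0 0 0 0 -0.25 0.1 3; 0 0 0 0 -0.25 0.1 3; 0 0 0 0 -0.25 0.1 3; 0 0 0 0 -0.25 0.1 3' 30
python3 - <<'E'
from h import *
import cv2
plan((615.9,-166.6,300,-9.2))
cv2.imwrite("pics/w3.png",cams.grab_frame("wrist")[:,:,::-1])
E
```

```text
clock: 3.37
tcp_pos: [480.3, 198.5, 213.2]
ee_rot: [0.999, -0.052, 0.001, -0.0]
wrist_force: [-1.8, -0.5, 12.1]
gripper_width: 0.437
gripper_force: 28.9
t 3.37 [480.3 198.5 213.2] F [-1.8 -0.5 12.1] w 0.437 28.88352245092392
rv [-0.05 -0.1   3.28] d [17.27 34.91 -8.68]
```

View pics/w3.png

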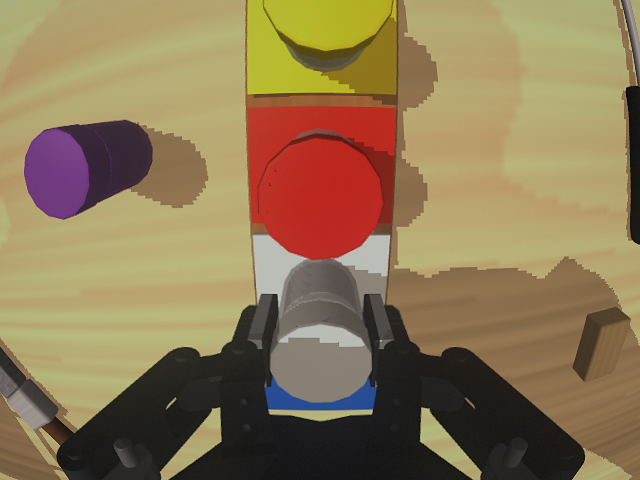

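White is gripped: width 37 mm, and red lines up at column 320. Lift it, then carry it.

```bash
python3 -m crank '0 0 0 0 0 -2 3; 0 0 0 0 0 -5 3; 0 0 0 0 0 -8 3; 0 0 1 2 2.5 -9 3; 0 0 2 4 6 -9 3; 0 0 3.3 6 9.5 -9 3; 0 0 3.3 8 13 -9 3; 0 0 3.3 10 16.5 -9 3; 0 0 3.3 12 20 -9 3; 0 0 3.3 14 23.5 -9 3' 40
python3 -c "
from h import *
plan((616,-165,300,-9.2))"
```

```text
clock: 4.25
tcp_pos: [595.3, -52.0, 302.7]
ee_rot: [0.997, -0.08, 0.0, 0.0]
wrist_force: [1.4, 1.7, -1.5]
gripper_width: 0.436
gripper_force: 40.2
t 4.25 [595.3 -52.  302.7] F [ 1.4  1.7 -1.5] w 0.436 40.22538900375366
rv [ 0.   -0.04 -0.02] d [ 3.86 10.83  0.27]
```

```bash
python3 -m crank '0 0 0 1 3 0 3; 0 0 0 2 6 0 3; 0 0 0 3 8.5 0 3; 0 0 0 3.8 10.7 0 3; 0 0 0 3.8 10.7 0 3; 0 0 0 3.8 10.7 0 3; 0 0 0 3.8 10.7 3 3; 0 0 0 3.8 10.7 6 3; 0 0 0 3.8 10.7 6 3'
python3 - <<'E'
from h import *
import cv2
plan((616,-165,203,-9.2))
cv2.imwrite("pics/w4.png",cams.grab_frame("wrist")[:,:,::-1])
E
```

```text
clock: 5.0
tcp_pos: [613.6, -160.2, 237.5]
ee_rot: [0.997, -0.08, -0.003, -0.001]
wrist_force: [-1.2, -0.2, -1.5]
gripper_width: 0.433
gripper_force: 40.4
t 5.0 [ 613.6 -160.2  237.5] F [-1.2 -0.2 -1.5] w 0.433 40.37054657936096
rv [-0.06  0.38  0.07] d [0.34 0.44 3.44]
```

View pics/w4.png

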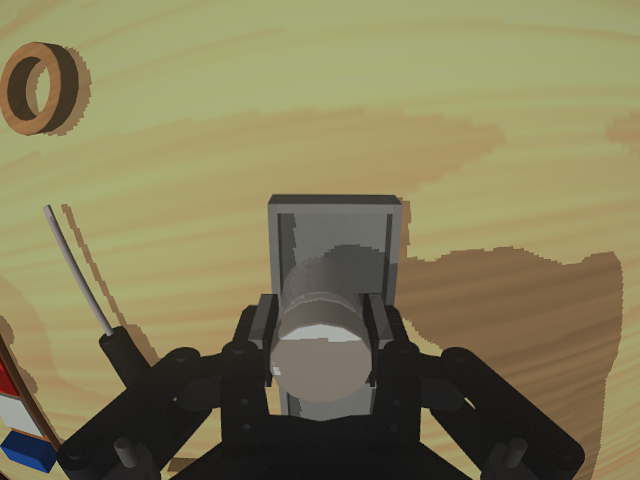

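The pot is over the far pocket. The rack sits slightly to the right, which agrees with the 4 mm still to go.

```bash
python3 -m crank '0 0 0 0.3 0.45 0 3; 0 0 0 0.3 0.45 1 3; 0 0 0 0.3 0.45 2 3; 0 0 0 0.3 0.45 2.7 3; 0 0 0 0.3 0.45 3.1 3; 0 0 0 0.3 0.45 3.3 3; 0 0 0 0.3 0.45 3.3 3; 0 0 0 0.3 0.45 3.3 3'
python3 -c "
from h import *
plan((616,-165,203,-9.2))"
```

```text
clock: 5.72
tcp_pos: [617.6, -166.4, 209.1]
ee_rot: [0.997, -0.08, -0.0, -0.0]
wrist_force: [0.1, 1.0, -0.6]
gripper_width: 0.436
gripper_force: 40.4
t 5.72 [ 617.6 -166.4  209.1] F [ 0.1  1.  -0.6] w 0.436 40.36914646625519
rv [-0.01  0.   -0.01] d [-0.18 -0.12  0.61]
```

```bash
python3 -m crank '0 0 0 -0.1 -0.1 0.3 3; 0 0 0 -0.1 -0.1 0.5 3; 0 0 0 -0.1 -0.1 0.6 3; 0 0 0 -0.1 -0.1 0.6 3; 0 0 0 -0.1 -0.1 0.6 3; 0 0 0 -0.1 -0.1 0.6 3'
python3 -c "
from h import *
plan((616,-165,203,-9.2))"
```

```text
clock: 6.22
tcp_pos: [616.8, -165.2, 203.4]
ee_rot: [0.997, -0.08, 0.0, -0.0]
wrist_force: [-1.7, 1.2, 5.2]
gripper_width: 0.433
gripper_force: 40.8
t 6.22 [ 616.8 -165.2  203.4] F [-1.7  1.2  5.2] w 0.433 40.7641339302063
rv [-0.01 -0.02 -0.01] d [-0.08 -0.01  0.04]
```

Contact at the expected height. Release and rise.

```bash
python3 -m crank '0 0 0 0 0 0 4.2; 0 0 0 0 0 0 5; 0 0 0 0 0 0 6.5; 0 0 0 0 0 0 7; 0 0 0 0 0 0 7; 0 0 0 0 0 -2 7; 0 0 0 0 0 -5 7; 0 0 0 0 0 -9 7; 0 0 0 0 0 -9.7 7; 0 0 0 0 0 -9.7 7'
python3 - <<'E'
from h import *
import cv2
plan((539.7,192.3,300,-5.9))
cv2.imwrite("pics/w5.png",cams.grab_frame("wrist")[:,:,::-1])
E
```

```text
clock: 7.05
tcp_pos: [617.5, -165.5, 303.4]
ee_rot: [0.997, -0.08, 0.003, 0.0]
wrist_force: [-0.4, -0.1, 0.3]
gripper_width: 0.82
gripper_force: 0.0
t 7.05 [ 617.5 -165.5  303.4] F [-0.4 -0.1  0.3] w 0.82 0.0
rv [ 0.04 -0.29 -3.33] d [-13.41 -34.07   0.25]
```

View pics/w5.png

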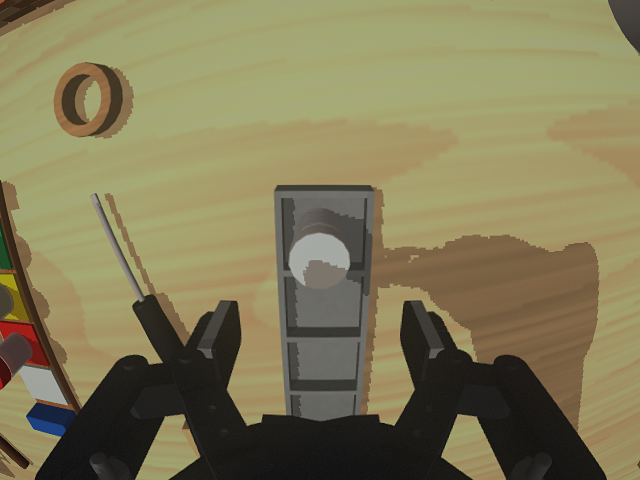

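White stands upright in the far pocket, with its lid at (320,262). Red is next.

```bash
python3 -m crank '0 0 -1 -1.5 -4 0 7; 0 0 -2 -3 -8 0 7; 0 0 -3.3 -5 -12 0 7; 0 0 -3.3 -6.5 -16 0 7; 0 0 -3.3 -8 -20 0 7; 0 0 -3.3 -9.5 -24 0 7; 0 0 -3.3 -11 -28 0 7; 0 0 -3.3 -12.5 -32 0 7; 0 0 -3.3 -13.4 -34 0 7; 0 0 -3.3 -13.4 -34 0 7' 30
python3 -m crank '0 0 0 0 0 0 7; 0 0 0 0 0 0 7'
python3 -c "
from h import *
plan((539.7,192.3,213,-5.9))"
```

```text
clock: 7.93
tcp_pos: [536.2, 198.6, 299.3]
ee_rot: [0.999, -0.047, -0.001, -0.001]
wrist_force: [-1.2, 1.2, -0.1]
gripper_width: 0.821
gripper_force: 0.0
clock: 8.1
tcp_pos: [538.8, 191.2, 299.2]
ee_rot: [0.999, -0.052, -0.001, 0.0]
wrist_force: [-0.1, -0.8, -0.5]
gripper_width: 0.82
gripper_force: 0.0
t 8.1 [538.8 191.2 299.2] F [-0.1 -0.8 -0.5] w 0.82 0.0
rv [ 0.04  0.06 -0.02] d [ 0.08 -0.12  8.61]
```

```bash
python3 -m crank '0 0 0 0.1 -0.1 3 7; 0 0 0 0.1 -0.1 6 7; 0 0 0 0.1 -0.1 8.5 7; 0 0 0 0.1 -0.1 8.5 7; 0 0 0 0.1 -0.1 8.5 7; 0 0 0 0.1 -0.1 8.5 5; 0 0 0 0.1 -0.1 8.5 3; 0 0 0 0.1 -0.1 8.5 3; 0 0 0 0.1 -0.1 8.5 3; 0 0 0 0.1 -0.1 8.5 3' 30
python3 -m crank '0 0 0 0 0 0 3; 0 0 0 0 0 0 3'
python3 - <<'E'
from h import *
import cv2
plan((556.5,-155.5,300,-9.2))
cv2.imwrite("pics/w6.png",cams.grab_frame("wrist")[:,:,::-1])
E
```

```text
clock: 8.93
tcp_pos: [540.5, 192.5, 216.6]
ee_rot: [0.999, -0.052, 0.001, -0.0]
wrist_force: [-2.1, -2.1, 8.3]
gripper_width: 0.434
gripper_force: 29.1
clock: 9.1
tcp_pos: [540.5, 192.5, 216.6]
ee_rot: [0.999, -0.052, 0.001, -0.0]
wrist_force: [-0.8, -1.8, 7.6]
gripper_width: 0.435
gripper_force: 29.1
t 9.1 [540.5 192.5 216.6] F [-0.8 -1.8  7.6] w 0.435 29.10428613424301
rv [-0.04 -0.13  3.26] d [ 5.21 34.44 -8.34]
```

View pics/w6.png

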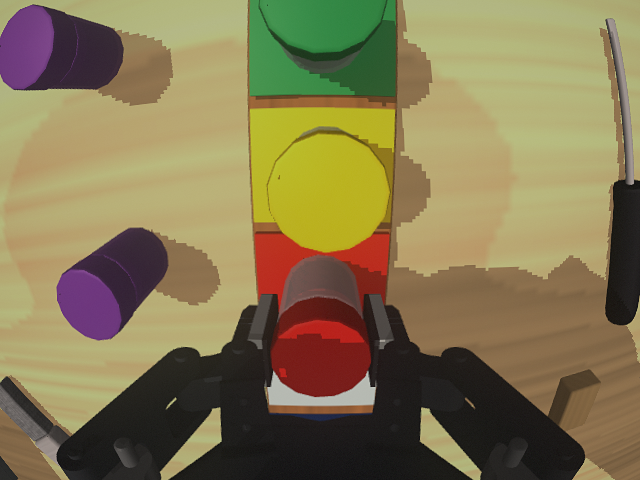

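Red is gripped. Yellow is at (328,189), about 2 mm off in tool +y.

```bash
python3 -m crank '0 0 0 0 0 -2 3; 0 0 0 0 0 -5 3; 0 0 0 0 0 -8.3 3; 0 0 1 0.5 3.5 -8.3 3; 0 0 2 1 7.5 -8.3 3; 0 0 3.3 1.7 11.5 -8.3 3; 0 0 3.3 2.4 15.5 -8.3 3; 0 0 3.3 3 19.5 -8.3 3; 0 0 3.3 3.6 23.5 -8.3 3; 0 0 3.3 4.2 27.5 -8.3 3' 40
python3 -m crank '0 0 0 0.3 2 0 3; 0 0 0 0.3 2 0 3; 0 0 0 0.3 2 0 3'
python3 -c "
from h import *
plan((556.5,-155.5,206.6,-9.2))"
```

```text
clock: 9.98
tcp_pos: [553.1, -87.4, 299.2]
ee_rot: [0.997, -0.08, 0.001, 0.0]
wrist_force: [1.5, 0.1, -0.9]
gripper_width: 0.431
gripper_force: 40.4
clock: 10.23
tcp_pos: [553.0, -106.8, 298.8]
ee_rot: [0.997, -0.082, 0.0, 0.0]
wrist_force: [0.5, 0.9, -0.8]
gripper_width: 0.431
gripper_force: 40.4
t 10.23 [ 553.  -106.8  298.8] F [ 0.5  0.9 -0.8] w 0.431 40.40447473526001
rv [ 0.01 -0.06 -0.16] d [1.13 4.74 9.22]
```

```bash
python3 -m crank '0 0 0 0.6 3 0 3; 0 0 0 1.1 4.7 0 3; 0 0 0 1.1 4.7 0 3; 0 0 0 1.1 4.7 0 3; 0 0 0 1.1 4.7 3 3; 0 0 0 1.1 4.7 6 3; 0 0 0 1.1 4.7 7.5 3; 0 0 0 1.1 4.7 8.3 3; 0 0 0 1.1 4.7 8.3 3; 0 0 0 1.1 4.7 8.3 3'
python3 -c "
from h import *
plan((556.5,-155.5,206.6,-9.2))"
```

```text
clock: 11.07
tcp_pos: [556.9, -152.7, 215.7]
ee_rot: [0.997, -0.08, 0.0, -0.0]
wrist_force: [0.4, -0.9, -2.1]
gripper_width: 0.432
gripper_force: 40.5
t 11.07 [ 556.9 -152.7  215.7] F [ 0.4 -0.9 -2.1] w 0.432 40.49627959728241
rv [-0.02 -0.03  0.06] d [0.   0.28 0.91]
```

```bash
python3 -m crank '0 0 0 0 0.3 0.3 3; 0 0 0 0 0.3 0.6 3; 0 0 0 0 0.3 0.8 3; 0 0 0 0 0.3 0.9 3; 0 0 0 0 0.3 0.9 3; 0 0 0 0 0.3 0.9 3; 0 0 0 0 0.3 0.9 3'
python3 -c "
from h import *
plan((556.5,-155.5,206.6,-9.2))"
```

```text
clock: 11.65
tcp_pos: [556.2, -156.8, 206.7]
ee_rot: [0.997, -0.08, 0.0, 0.0]
wrist_force: [-2.2, 0.5, 7.9]
gripper_width: 0.428
gripper_force: 41.1
t 11.65 [ 556.2 -156.8  206.7] F [-2.2  0.5  7.9] w 0.428 41.12183690071106
rv [ 0.02 -0.05 -0.03] d [ 0.01 -0.13  0.01]
```

Contact. Release, rise and go to yellow.

```bash
python3 -m crank '0 0 0 0 0 0 4.2; 0 0 0 0 0 0 5; 0 0 0 0 0 0 6.5; 0 0 0 0 0 0 7; 0 0 0 0 0 0 7; 0 0 0 0 0 -2 7; 0 0 0 0 0 -5 7; 0 0 0 0 0 -9 7; 0 0 0 0 0 -9.3 7; 0 0 0 0 0 -9.3 7'
python3 - <<'E'
from h import *
import cv2
plan((599.6,184.5,300,-5.9))
cv2.imwrite("pics/w7.png",cams.grab_frame("wrist")[:,:,::-1])
E
```

```text
clock: 12.48
tcp_pos: [556.6, -156.7, 301.5]
ee_rot: [0.997, -0.08, 0.002, 0.0]
wrist_force: [0.3, 0.2, -0.3]
gripper_width: 0.824
gripper_force: 0.0
t 12.48 [ 556.6 -156.7  301.5] F [ 0.3  0.2 -0.3] w 0.824 0.0
rv [ 0.04 -0.25 -3.32] d [ -1.23 -34.37   0.12]
```

View pics/w7.png

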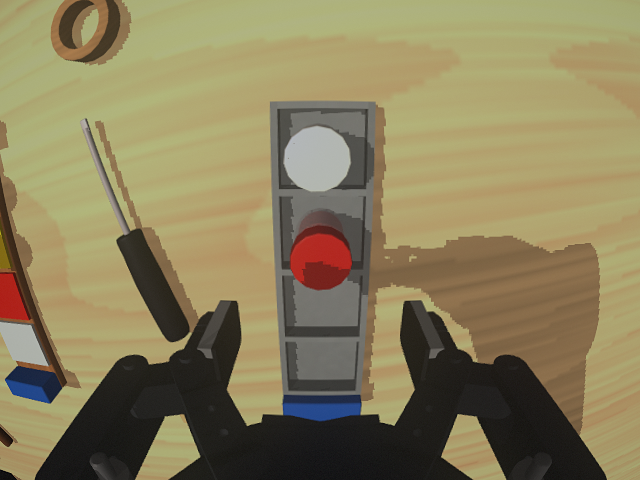

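White (317,158) and red (321,258) are both upright in the two farthest pockets.

```bash
python3 -m crank '0 0 -1 0 -4 0 7; 0 0 -2 0 -8 0 7; 0 0 -3.3 -0.3 -12 0 7; 0 0 -3.3 -0.5 -16 0 7; 0 0 -3.3 -0.7 -20 0 7; 0 0 -3.3 -0.9 -24 0 7; 0 0 -3.3 -1.1 -28 0 7; 0 0 -3.3 -1.2 -32 0 7; 0 0 -3.3 -1.2 -34.4 0 7; 0 0 -3.3 -1.2 -34.4 0 7' 30
python3 -m crank '0 0 0 0 0 0 7; 0 0 0 0 0 0 7'
python3 -c "
from h import *
plan((599.8,184.3,215,-5.9))"
```

```text
clock: 13.37
tcp_pos: [598.3, 191.1, 297.7]
ee_rot: [0.999, -0.048, -0.001, -0.001]
wrist_force: [-0.5, -0.8, 0.1]
gripper_width: 0.824
gripper_force: 0.0
clock: 13.53
tcp_pos: [599.1, 184.1, 297.8]
ee_rot: [0.999, -0.052, -0.001, 0.0]
wrist_force: [0.3, -1.1, 0.1]
gripper_width: 0.818
gripper_force: 0.0
t 13.53 [599.1 184.1 297.8] F [ 0.3 -1.1  0.1] w 0.818 0.0
rv [ 0.06  0.09 -0.04] d [ 0.08 -0.03  8.28]
```

```bash
python3 -m crank '0 0 0 0 0 3 7; 0 0 0 0 0 6 7; 0 0 0 0 0 8.3 7; 0 0 0 0 0 8.3 7; 0 0 0 0 0 8.3 7; 0 0 0 0 0 8.3 5; 0 0 0 0 0 8.3 3; 0 0 0 0 0 8.3 3; 0 0 0 0 0 8.3 3; 0 0 0 0 0 8.3 3' 30
python3 -m crank '0 0 0 0 0 0 3; 0 0 0 0 0 0 3'
python3 - <<'E'
from h import *
import cv2
plan((497.3,-146,300,-9.2))
cv2.imwrite("pics/w8.png",cams.grab_frame("wrist")[:,:,::-1])
E
```

```text
clock: 14.37
tcp_pos: [599.8, 184.8, 217.7]
ee_rot: [0.999, -0.052, 0.001, -0.0]
wrist_force: [-0.2, -1.9, 7.0]
gripper_width: 0.438
gripper_force: 29.2
clock: 14.53
tcp_pos: [599.8, 184.8, 217.7]
ee_rot: [0.999, -0.052, 0.001, -0.0]
wrist_force: [-0.2, -2.1, 8.1]
gripper_width: 0.435
gripper_force: 29.2
t 14.53 [599.8 184.8 217.7] F [-0.2 -2.1  8.1] w 0.435 29.21450575813651
rv [-0.04 -0.13  3.26] d [-6.76 33.96 -8.27]
```

View pics/w8.png

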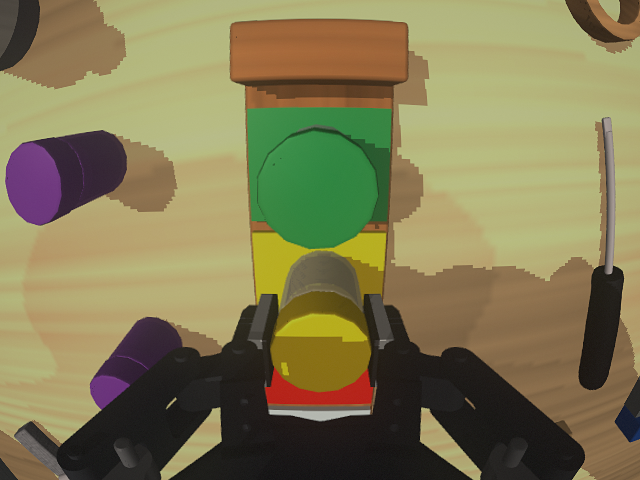

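Yellow is gripped, and green is on axis at (318,187).

```bash
python3 -m crank '0 0 0 0 0 -2 3; 0 0 0 0 0 -5 3; 0 0 0 0 0 -8.3 3; 0 0 1 -0.8 3.5 -8.3 3; 0 0 2 -1.6 7.5 -8.3 3; 0 0 3.3 -2.4 11.5 -8.3 3; 0 0 3.3 -3.2 15.5 -8.3 3; 0 0 3.3 -4 19.5 -8.3 3; 0 0 3.3 -4.8 23.5 -8.3 3; 0 0 3.3 -5.6 27.5 -8.3 3' 40
python3 -m crank '0 0 0 -0.7 2 0 3; 0 0 0 -0.7 2 0 3; 0 0 0 -0.7 2 0 3'
python3 -c "
from h import *
plan((497.3,-146,207.7,-9.2))"
```

```text
clock: 15.42
tcp_pos: [514.3, -84.6, 300.0]
ee_rot: [0.997, -0.08, 0.001, 0.0]
wrist_force: [0.9, -1.0, -0.8]
gripper_width: 0.435
gripper_force: 40.3
clock: 15.67
tcp_pos: [504.8, -102.7, 299.9]
ee_rot: [0.997, -0.082, 0.001, 0.0]
wrist_force: [-0.2, 0.1, -0.7]
gripper_width: 0.433
gripper_force: 40.2
t 15.67 [ 504.8 -102.7  299.9] F [-0.2  0.1 -0.7] w 0.433 40.24221628904343
rv [ 0.02 -0.07 -0.16] d [-0.04  4.39  9.22]
```

```bash
python3 -m crank '0 0 0 0 3 0 3; 0 0 0 0 4.5 0 3; 0 0 0 0 4.5 0 3; 0 0 0 0 4.5 0 3; 0 0 0 0 4.5 3 3; 0 0 0 0 4.5 6 3; 0 0 0 0 4.5 7.5 3; 0 0 0 0 4.5 8.3 3; 0 0 0 0 4.5 8.3 3; 0 0 0 0 4.5 8.3 3'
python3 -c "
from h import *
plan((497.3,-146,207.7,-9.2))"
```

```text
clock: 16.5
tcp_pos: [498.5, -145.1, 216.6]
ee_rot: [0.997, -0.08, 0.0, -0.0]
wrist_force: [0.6, -0.6, 0.5]
gripper_width: 0.438
gripper_force: 40.4
t 16.5 [ 498.5 -145.1  216.6] F [ 0.6 -0.6  0.5] w 0.438 40.37628471851349
rv [-0.02 -0.02  0.06] d [-0.1   0.11  0.89]
```

```bash
python3 -m crank '0 0 0 -0.1 0.1 0.3 3; 0 0 0 -0.1 0.1 0.6 3; 0 0 0 -0.1 0.1 0.8 3; 0 0 0 -0.1 0.1 0.9 3; 0 0 0 -0.1 0.1 0.9 3; 0 0 0 -0.1 0.1 0.9 3; 0 0 0 -0.1 0.1 0.9 3'
python3 -c "
from h import *
plan((497.3,-146,207.7,-9.2))"
```

```text
clock: 17.08
tcp_pos: [497.1, -146.9, 207.7]
ee_rot: [0.997, -0.08, 0.001, 0.0]
wrist_force: [-1.2, -0.2, 9.4]
gripper_width: 0.431
gripper_force: 41.0
t 17.08 [ 497.1 -146.9  207.7] F [-1.2 -0.2  9.4] w 0.431 40.99839205853641
rv [ 0.02 -0.06 -0.02] d [ 0.01 -0.09  0.  ]
```

```bash
python3 -m crank '0 0 0 0 0 0 4.2; 0 0 0 0 0 0 5; 0 0 0 0 0 0 6.5; 0 0 0 0 0 0 7; 0 0 0 0 0 0 7; 0 0 0 0 0 -2 7; 0 0 0 0 0 -5 7; 0 0 0 0 0 -9 7; 0 0 0 0 0 -9.2 7; 0 0 0 0 0 -9.2 7'
python3 -c "
from h import *
plan((659.5,178.6,300,-5.9))"
```

```text
clock: 17.92
tcp_pos: [497.3, -146.9, 301.2]
ee_rot: [0.997, -0.08, 0.002, 0.001]
wrist_force: [0.1, -0.6, 0.1]
gripper_width: 0.816
gripper_force: 0.0
t 17.92 [ 497.3 -146.9  301.2] F [ 0.1 -0.6  0.1] w 0.816 0.0
rv [ 0.05 -0.23 -3.33] d [ 10.79 -34.73   0.13]
```

```bash
python3 -m crank '0 0 -1 1 -3.8 0 7; 0 0 -2 2.2 -7.6 0 7; 0 0 -3.3 3.4 -11.4 0 7; 0 0 -3.3 4.6 -15.2 0 7; 0 0 -3.3 5.8 -19 0 7; 0 0 -3.3 7 -22.8 0 7; 0 0 -3.3 8.2 -26.6 0 7; 0 0 -3.3 9.4 -30.4 0 7; 0 0 -3.3 10.6 -34 0 7; 0 0 -3.3 10.8 -34.7 0 7' 30
python3 -m crank '0 0 0 0 0 0 7; 0 0 0 0 0 0 7'
python3 -c "
from h import *
plan((659.5,178.6,215,-5.9))"
```

```text
clock: 18.75
tcp_pos: [659.3, 185.0, 297.5]
ee_rot: [0.999, -0.049, -0.001, -0.001]
wrist_force: [0.2, 0.5, 0.5]
gripper_width: 0.815
gripper_force: 0.0
clock: 18.92
tcp_pos: [658.6, 178.6, 297.5]
ee_rot: [0.999, -0.051, -0.001, 0.0]
wrist_force: [-0.5, -0.3, 0.7]
gripper_width: 0.82
gripper_force: 0.0
t 18.92 [658.6 178.6 297.5] F [-0.5 -0.3  0.7] w 0.82 0.0
rv [0.04 0.11 0.02] d [ 0.1  -0.02  8.25]
```

```bash
python3 -m crank '0 0 0 0.1 0 3 7; 0 0 0 0.1 0 6 7; 0 0 0 0.1 0 8.3 7; 0 0 0 0.1 0 8.3 7; 0 0 0 0.1 0 8.3 7; 0 0 0 0.1 0 8.3 5; 0 0 0 0.1 0 8.3 3; 0 0 0 0.1 0 8.3 3; 0 0 0 0.1 0 8.3 3; 0 0 0 0.1 0 8.3 3' 30
python3 -m crank '0 0 0 0 0 0 3; 0 0 0 0 0 0 3'
python3 - <<'E'
from h import *
plan((438.2,-136.5,300,-9.2))
E
```

```text
clock: 19.75
tcp_pos: [660.4, 178.4, 217.8]
ee_rot: [0.999, -0.052, 0.001, -0.0]
wrist_force: [-0.8, -0.1, 9.3]
gripper_width: 0.438
gripper_force: 29.2
clock: 19.92
tcp_pos: [660.4, 178.4, 217.8]
ee_rot: [0.999, -0.052, 0.001, -0.0]
wrist_force: [0.2, -1.0, 7.8]
gripper_width: 0.433
gripper_force: 29.2
t 19.92 [660.4 178.4 217.8] F [ 0.2 -1.   7.8] w 0.433 29.2492444999516
rv [-0.04 -0.13  3.28] d [-18.84  33.61  -8.29]
```

```bash
python3 -m crank '0 0 0 0 0 -2 3; 0 0 0 0 0 -5 3; 0 0 0 0 0 -8.3 3; 0 0 1 -2 3.2 -8.3 3; 0 0 2 -4 6.7 -8.3 3; 0 0 3.3 -6 10.2 -8.3 3; 0 0 3.3 -8 13.7 -8.3 3; 0 0 3.3 -10 17.2 -8.3 3; 0 0 3.3 -12 20.7 -8.3 3; 0 0 3.3 -14 24.2 -8.3 3' 40
python3 -m crank '0 0 0 -1.8 3 0 3; 0 0 0 -3 5 0 3; 0 0 0 -3 5 0 3; 0 0 0 -3 5 0 3'
python3 -c "
from h import *
plan((438.2,-136.5,207.8,-9.2))"
```

```text
clock: 20.75
tcp_pos: [494.3, -49.2, 299.8]
ee_rot: [0.997, -0.08, 0.001, 0.0]
wrist_force: [1.0, -1.2, -0.3]
gripper_width: 0.431
gripper_force: 40.3
clock: 21.08
tcp_pos: [457.7, -93.4, 299.9]
ee_rot: [0.997, -0.081, 0.001, 0.0]
wrist_force: [0.7, -0.0, -0.5]
gripper_width: 0.434
gripper_force: 40.3
t 21.08 [457.7 -93.4 299.9] F [ 0.7 -0.  -0.5] w 0.434 40.29557481408119
rv [ 0.04 -0.08 -0.14] d [-1.24  4.56  9.21]
```

```bash
python3 -m crank '0 0 0 -0.8 3 0 3; 0 0 0 -1.2 4.6 0 3; 0 0 0 -1.2 4.6 0 3; 0 0 0 -1.2 4.6 0 3; 0 0 0 -1.2 4.6 3 3; 0 0 0 -1.2 4.6 6 3; 0 0 0 -1.2 4.6 7.5 3; 0 0 0 -1.2 4.6 8.3 3; 0 0 0 -1.2 4.6 8.3 3; 0 0 0 -1.2 4.6 8.3 3'
python3 -c "
from h import *
plan((438.2,-136.5,207.8,-9.2))"
```

```text
clock: 21.92
tcp_pos: [439.5, -135.2, 216.5]
ee_rot: [0.997, -0.08, 0.0, -0.0]
wrist_force: [0.5, 0.3, -0.4]
gripper_width: 0.433
gripper_force: 40.4
t 21.92 [ 439.5 -135.2  216.5] F [ 0.5  0.3 -0.4] w 0.433 40.383952260017395
rv [-0.02 -0.01  0.06] d [-0.11  0.15  0.87]
```

```bash
python3 -m crank '0 0 0 -0.1 0.1 0.3 3; 0 0 0 -0.1 0.1 0.6 3; 0 0 0 -0.1 0.1 0.8 3; 0 0 0 -0.1 0.1 0.9 3; 0 0 0 -0.1 0.1 0.9 3; 0 0 0 -0.1 0.1 0.9 3; 0 0 0 -0.1 0.1 0.9 3'
python3 -c "
from h import *
plan((438.2,-136.5,207.8,-9.2))"
```

```text
clock: 22.5
tcp_pos: [438.1, -136.8, 207.7]
ee_rot: [0.997, -0.08, 0.001, 0.0]
wrist_force: [-2.3, 1.2, 11.1]
gripper_width: 0.433
gripper_force: 41.1
t 22.5 [ 438.1 -136.8  207.7] F [-2.3  1.2 11.1] w 0.433 41.12270213663578
rv [ 0.01 -0.07 -0.02] d [ 0.   -0.03 -0.01]
```

Release and rise, then move off toward −y so the top camera has a clear view.

```bash
python3 -m crank '0 0 0 0 0 0 4.2; 0 0 0 0 0 0 5; 0 0 0 0 0 0 6.5; 0 0 0 0 0 0 7; 0 0 0 0 0 0 7; 0 0 0 0 0 -2 7; 0 0 0 0 0 -5 7; 0 0 0 0 0 -9 7; 0 0 0 0 0 -13 7; 0 0 0 0 0 -15 7'
python3 -m crank '0 0 0 0 4 0 7; 0 0 0 0 8 0 7; 0 0 0 0 12 0 7; 0 0 0 0 16 0 7; 0 0 0 0 20 0 7; 0 0 0 0 24 0 7; 0 0 0 0 24 0 7; 0 0 0 0 24 0 7'
python3 - <<'E'
from h import *
import cv2
a=cams.grab_frame("top")[:,:,::-1]; b=cams.grab_frame("scene")[:,:,::-1]
o=np.hstack([cv2.resize(a[185:340,330:460],(390,465)),cv2.resize(b[180:335,180:310],(390,465))])
cv2.imwrite("pics/fin.png",np.clip(o*1.6,0,255).astype(np.uint8)); plan()
E
```

```text
clock: 23.33
tcp_pos: [438.1, -136.6, 361.1]
ee_rot: [0.997, -0.08, 0.002, 0.0]
wrist_force: [1.6, -0.6, 0.2]
gripper_width: 0.82
gripper_force: 0.0
clock: 24.0
tcp_pos: [398.3, -375.6, 356.5]
ee_rot: [0.997, -0.082, -0.0, -0.0]
wrist_force: [0.1, 0.7, -0.4]
gripper_width: 0.819
gripper_force: 0.0
t 24.1 [ 399.5 -373.1  356.7] F [-0.   0.3 -0.5] w 0.818 0.0
```

View pics/fin.png

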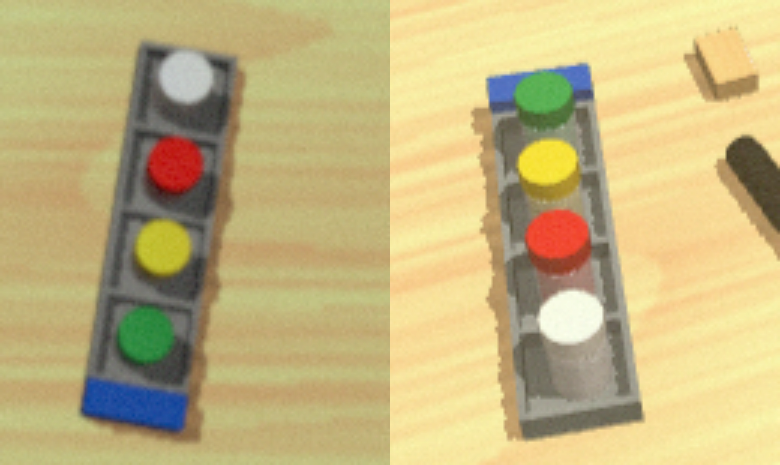

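All four pots stand upright in their pockets. Green (145,335 in the crop) is next to the blue end, then yellow, red and white.

```bash
python3 -c "
from workcell import env
print(env.sign_off())"
```

```text
the job is handed in; nothing more can be done
None
```

I moved all four pots into the rack in reverse order (green next to its blue end, then yellow, red and white), all upright in the final pictures, and handed the job in at about 24 s.

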